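Refit the knob on a camper hob's gas tap and hold it pressed in

ROBOT

A 6-joint arm with a two-finger parallel gripper is mounted at the origin on the work surface. World frame = base frame: x ahead of the robot, y to its left, z up, the work surface at z = 0. Lengths are in m, angles in rad, forces in N, time in s.
With the tool pointing down it reaches from about 0.25 to 0.775 m from the base axis. Payload 8.9 kg.
Tool frame: the origin (TCP) lies between the finger pads; the fingertips stand 17 mm ahead of it and the grasp point (between the pads) lies 2 mm behind it; z points along the fingers, y is the line along which they close (so a half turn about z gives the same grasp; the last joint's range is limited). The gripper opens to 85 mm and grips with 20 to 120 N. Pads are 22 mm wide; open, the fingers measure 114 mm over their backs; the gripper's body (76 mm by 85 mm) begins 54 mm behind the grasp point. The pads swing forward as they close: fully open they stand 13 mm farther back than shut.
Start: joints at [0.983, 0.291, -0.153, 1.127, 0, 1.431], TCP at [0.228, 0.473, 0.248] pointing down, gripper open.
Joint ranges: [-2.52, 2.52], [-0.91, 1.74], [-1.3, 1.37], [-1.96, 2.02], [-1.52, 1.47], [-3.14, 3.14]. Speed limits (rad/s): [2.22, 2.22, 2.79, 3.14, 3.14, 3.14].

INTERFACE

Orientations are given as a rotation vector (axis times angle).
In Python, from rig import bot gives the robot as it stands.
- The arm moves only by the tool arm_command, never from a script. Its argument "steps" is one flat list of numbers, 7 for each row, row after row: the turn, a rotation vector about the tool's x, y, z normalised to -1 to 1, where 1 is 6 degrees, then the shift along the tool's x, y, z normalised to -1 to 1, where 1 is 0.05 m, then the closure in counts, from 0 (fully open) to 255 (shut). A call has 1 to 20 rows; each row shifts and turns the commanded pose from where the row before left it, along the tool's axes as they then stand; what a row does not reach is not made up. A row lasts 1/10 s, in which the tool goes at most 50 mm and 8.59 degrees, less where a joint would pass 70% of its speed; a pose out of reach is approached as far as the arm can. A call with a number of a shift or a turn outside -1 to 1 is refused whole. A call with a gripper value outside its range is refused whole. The fingers move at their own pace and stop on an object; the grip force is fixed at half the most. Time passes only in rows, so rows that do not move let the fingers close. It gives the time, the measured TCP pose, the force, the opening and the grip force at its end, in the units of the state.
- bot.sense(): the state, without advancing time (a new reading comes with each control period).
- bot.capture(name): name is "scene" or "side" or "wrist"; returns (picture, depth): 400x640x3 uint8, blue, green, red; 400x640 float32, m along the optical axis (not along the pixel's ray), 0 where there is no reading.
- bot.get_calibration(name): a dict with "fx", "fy", "cx", "cy" (pixels), "world_to_cam" (4x4, takes a point from world to camera coordinates). Camera axes: x right, y down, z forward; pixel columns grow to the right and rows downward; lengths in m; the calibration is good to about 2 mm. A picture is of the moment at which its call begins: read the wrist's pose just before it. get_calibration takes no time and is no camera call; for the wrist camera it gives the pose at the moment of the call.
- bot.close_job(): hands the job in; it is judged then, once.
The state is a dict: "t": time; "joint_positions": joint angles; "dq": joint speeds; "tau": joint torques, N m; "tool_pos": TCP position; "ee_rot": TCP orientation; "ft_force": force on the tool from outside, world axes, zero at the start; "wrist_torque": the same for the moment, N m; "finger_gap": finger opening in m; "finger_force": force on a finger pad.
Only numpy, scipy, OpenCV 4.12 (cv2) and the standard library are available. Lean on these libraries where they do the work, as an engineer would, in place of code of your own. Each camera call takes 0.05 s, during which the arm holds its last target. There are 200 camera calls.

TASK

The control knob has come off the small grey camper hob on the workbench. Pick the knob up, turn it so that the flat in its hole matches the flat on the brass tap spindle, push it fully home on the spindle, and keep pressing, against the tap's spring, until the spindle reaches its stop, as you would to light the burner. Finish still holding the knob pressed all the way in (do not let go), and leave the other things on the bench where they are.

Things in the scene. Friction and masses are not known exactly. Their poses are not given: they have to be found in the camera images.
- knob_mid (a point): Loose black knob, 60 g, on the bench, hole down. Skirt 44 mm wide (40 at its top), 21 mm high; on it a finger bar 38 long, 12 wide, 17 mm high: 38 mm tall in all. Point on the axis half-way up (19 mm over the underside), at the floor of the hole. z up, x along the bar to the end with the white pointer line, y across the bar.
- knob_hole (a point): Mouth of the knob's D-shaped blind hole, on the axis at the underside; same axes as knob_mid. Hole 11 mm across and 19 mm deep, its flat 2 mm from the axis on the pointer's side (+x); mouth chamfered 2 mm, at the flat 1 mm.
- knob_pointer (a point): Top of the finger bar at its pointer end, 19 mm from the knob's axis and 38 mm over its underside; same axes as knob_mid. A white line runs along the bar's top from the axis to this end and down the skirt.
- spindle_tip (a point): Centre of the tip of the upright brass tap spindle, 28 mm above the hob's top, 108 mm above the bench. D-shaft 10 mm across, flat 1.5 mm from the axis, tip chamfered 1.5 mm. z up, x straight out of the flat, towards the red mark. It does not turn. A knob goes on only with its pointer towards the red mark; when home, knob_mid lies on this point and the underside is 9 mm above the hob.
- spindle (a joint): How far the tap spindle is pressed down, in m: 0 released, 0.005 at its stop. A spring holds it up: it starts to give at about 4 N and takes about 10 N at the stop.
- hob: Small grey metal camper hob, fixed, 300 (x) by 340 mm (y), top 80 mm above the bench; origin at the centre of its underside. Spindle at y -115 mm; red off mark, a 10 mm spot on the top, 34 mm from the spindle towards +y; pan support, up to 116 mm above the bench, from y -39 mm on; igniter button, 11 mm high, 105 mm from the spindle to +x. The open lid stands at the +y edge.
- can: Steel coffee can of hex bolts, 100 mm across and 90 mm high, loose, 0.9 kg; origin at the centre of its underside. Leave it alone.
- bin: Blue plastic parts bin with three brass wing nuts in it, 120 by 95 by 55 mm high, loose; origin at the centre of its underside. Leave it alone.
- screwdriver: Red-handled screwdriver, 200 mm long along its x, lying on the bench, 26 mm thick at the handle, loose; origin under its middle. Leave it alone.
- socket: Chrome socket, 25 mm across and 36 mm high, standing on the bench, loose; origin at the centre of its underside. Leave it alone.
Mind the look-alikes: they are no part of the job. There is more than one size of the part that bears knob_mid; the job needs the middle-sized.

How it is judged:
At the end, for the whole second after the job is handed in: The knob is home on the spindle (within 2 mm along it, 2.5 mm of its axis, 0.3 rad of the matching turn, pointer on the red mark's side, 0.12 rad of upright), the spindle is pressed in by more than 4 of its 5 mm, and the fingers still bear on the knob (over 1 N) (horizontal distance between knob_mid and spindle_tip below 0.0025 m and z of knob_mid in the frame of spindle_tip below 0.002 m and angle between the x axis of knob_mid and the x axis of spindle_tip, either way round below 0.3 rad and x of knob_pointer in the frame of spindle_tip above 0.013 m and angle between knob_mid's own z axis and vertical below 0.12 rad and value of joint spindle above 0.004 m and contact force between the fingers and knob above 1 N); the arm keeps its last pose, push and grip.
It fails at once if another thing on the bench is shoved by more than 20 mm or tipped over (distance of any of can, bin, screwdriver, socket from where it was at the start of the episode above 0.02 m or angle between any of can, bin, socket's own z axis and vertical above 0.5 rad).
It also fails if it takes over 58 s, if anything falls off the work surface, if the arm or the gripper's body presses on something with over 40 N, if the wrist force passes 120 N, or if a joint passes its speed limit or range.

## Working session

There is one attempt and no reset: what is moved stays moved. The work goes in short steps, Python scripts to look and compute and a tool call to move; the robot and the scene stay as the last step left them, time stands still between calls to the robot, and variables do not carry over. Pictures are saved under pics/ and viewed, at most 10 in all, crops included, and the job is handed in when it is done.

Besides the shell and the picture viewer there is one more tool, called after "Call:" by a JSON object that holds its "name" and its "arguments", one argument or row to a line. arm_command: Moves the arm, as the interface text tells. Its arguments: {"type":"object","properties":{"steps":{"type":"array"}},"required":["steps"]}

```bash
mkdir -p pics; ls; python3 - <<'E'
from rig import bot
import cv2,numpy as np
for n in("scene","side"):
    p,d=bot.capture(n); cv2.imwrite(f"pics/{n}0.png",p); np.save(f"pics/{n}0.npy",d)
    c=bot.get_calibration(n); print(n,c["fx"],c["cx"],c["cy"],np.linalg.inv(c["world_to_cam"]).round(3).tolist())
s=bot.sense();print({k:np.round(v,3).tolist() for k,v in s.items()})
E
```

```text
pics
scene 367.0674620511544 319.48540410335 198.9132106810573 [[0.658, 0.671, -0.343, 0.858], [0.753, -0.586, 0.3, -0.433], [0.0, -0.455, -0.89, 0.94], [0.0, 0.0, 0.0, 1.0]]
side 476.9208935214531 332.5105304190181 204.57785071008294 [[0.894, -0.283, 0.349, 0.157], [-0.449, -0.535, 0.716, -0.903], [-0.016, -0.796, -0.605, 0.76], [0.0, 0.0, 0.0, 1.0]]
{'t': 0.1, 'joint_positions': [0.983, 0.291, -0.154, 1.127, -0.0, 1.432], 'dq': [-0.001, -0.002, 0.002, -0.001, -0.0, -0.0], 'tau': [0.001, -53.798, 33.192, 0.009, -0.0, 0.0], 'tool_pos': [0.228, 0.473, 0.248], 'ee_rot': [-0.699, -3.062, 0.002], 'ft_force': [0.49, -0.143, -0.418], 'wrist_torque': [0.035, -0.002, -0.041], 'finger_force': 0.0, 'finger_gap': 0.085}
```

View pics/scene0.png

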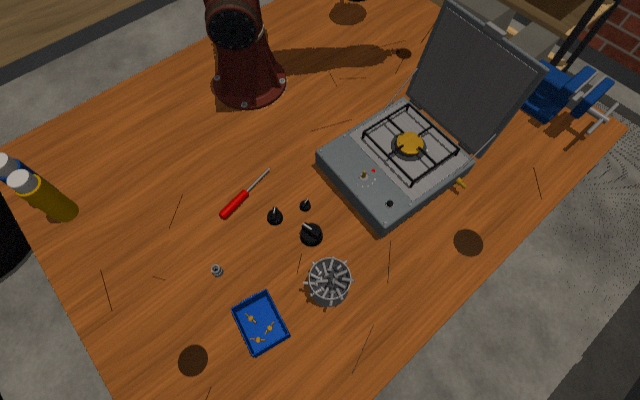

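View pics/side0.png

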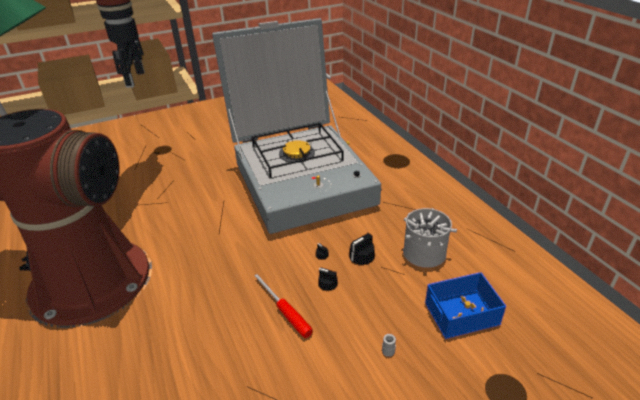

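The scene view has three black knobs: A at (275,215), B at (305,204) and C at (311,233). In the side view they are A (328,279), B (322,252) and C (362,249). By apparent size, A is the middle one, B the small one and C the large one. The black dot on the hob at (390,203) is the igniter. The spindle is at scene (364,176), side (318,182), with the red mark at scene (374,170). I'll measure the sizes next and check with a crop.

```bash
cat > h.py <<'E'
import cv2,numpy as np
from rig import bot
def cloud(d,c):
    v,u=np.indices(d.shape); P=np.stack([(u-c["cx"])/c["fx"]*d,(v-c["cy"])/c["fy"]*d,d],-1)
    M=np.linalg.inv(c["world_to_cam"]); return P@M[:3,:3].T+M[:3,3]
def plane(c,u,v,z):
    M=np.linalg.inv(c["world_to_cam"]); r=M[:3,:3]@[(u-c["cx"])/c["fx"],(v-c["cy"])/c["fy"],1]
    return M[:3,3]+r*(z-M[2,3])/r[2]
E
python3 - <<'E'
from h import *
R={"scene":(255,180,345,250),"side":(305,230,390,300)}
H={"scene":(345,155,405,215),"side":(295,165,365,195)}
out=[]
for n in R:
    c=bot.get_calibration(n);p=cv2.imread(f"pics/{n}0.png");d=np.load(f"pics/{n}0.npy");W=cloud(d,c)
    x0,y0,x1,y1=R[n]
    m=np.zeros(d.shape,np.uint8);m[y0:y1,x0:x1]=((p.max(2)<75)|((W[...,2]>.008)&(d>0)))[y0:y1,x0:x1]
    k,l,st,ce=cv2.connectedComponentsWithStats(m)
    for i in range(1,k):
        if st[i,4]<25: continue
        q=W[(l==i)&(d>0)];q=q[q[:,2]>.006]
        if len(q)<8: continue
        print(n,st[i].tolist(),"hmax",np.percentile(q[:,2],97).round(4),"mean",q.mean(0).round(4),"ext",np.ptp(q[:,:2],axis=0).round(3))
    hsv=cv2.cvtColor(p,cv2.COLOR_BGR2HSV);x,y,X,Y=H[n];hh=hsv[y:Y,x:X]
    red=(((hh[...,0]<6)|(hh[...,0]>172))&(hh[...,1]>130)&(hh[...,2]>80)); v,u=np.nonzero(red)
    print("red",len(u),u.mean()+x,v.mean()+y,plane(c,u.mean()+x,v.mean()+y,.08).round(4))
    br=(hh[...,0]>12)&(hh[...,0]<32)&(hh[...,1]>90)&(hh[...,2]>60); v,u=np.nonzero(br);print("brass",len(u),u.mean()+x,v.mean()+y)
    for zz in(.1,.108):print(plane(c,u.mean()+x,v.mean()+y,zz).round(4))
    q=W[y:Y,x:X].reshape(-1,3);q=q[(q[:,2]>.1)&(q[:,2]<.115)];print("depth tip",len(q),q.mean(0).round(4))
    a=cv2.resize(p[y0:y1,x0:x1],None,fx=4,fy=4,interpolation=2);b=cv2.resize(p[y:Y,x:X],None,fx=5,fy=5,interpolation=2)
    w=max(a.shape[1],b.shape[1]);out.append(cv2.vconcat([cv2.copyMakeBorder(i,0,4,0,w-i.shape[1],0) for i in(a,b)]))
h=max(o.shape[0] for o in out)
cv2.imwrite("pics/crop1.png",cv2.hconcat([cv2.copyMakeBorder(o,0,h-o.shape[0],0,6,0) for o in out]))
E
```

```text
scene [324, 180, 21, 24, 263] hmax 0.0792 mean [ 0.5179 -0.0609  0.0444] ext [0.062 0.007]
scene [300, 198, 11, 14, 115] hmax 0.0304 mean [ 0.4895 -0.1654  0.0193] ext [0.03  0.029]
scene [267, 206, 16, 19, 223] hmax 0.0412 mean [ 0.464  -0.2523  0.0253] ext [0.042 0.041]
scene [299, 222, 24, 25, 458] hmax 0.0556 mean [ 0.5724 -0.2135  0.0353] ext [0.056 0.057]
red 9 373.0 170.0 [0.5566 0.0253 0.08  ]
brass 123 352.0325203252033 202.85365853658536
[ 0.598  -0.0953  0.1   ]
[ 0.6005 -0.0985  0.108 ]
depth tip 69 [0.5867 0.0541 0.112 ]
side [349, 233, 26, 32, 633] hmax 0.0544 mean [ 0.5621 -0.2197  0.0322] ext [0.058 0.056]
side [316, 243, 13, 16, 158] hmax 0.0287 mean [ 0.4844 -0.1682  0.0178] ext [0.029 0.031]
side [318, 267, 20, 23, 363] hmax 0.0393 mean [ 0.4551 -0.2573  0.0243] ext [0.04  0.037]
red 7 313.2857142857143 177.42857142857142 [0.5571 0.0271 0.08  ]
brass 32 317.75 179.53125
[ 0.5511 -0.0138  0.1   ]
[ 0.5463 -0.0246  0.108 ]
depth tip 14 [ 0.5526 -0.0106  0.106 ]
```

View pics/crop1.png

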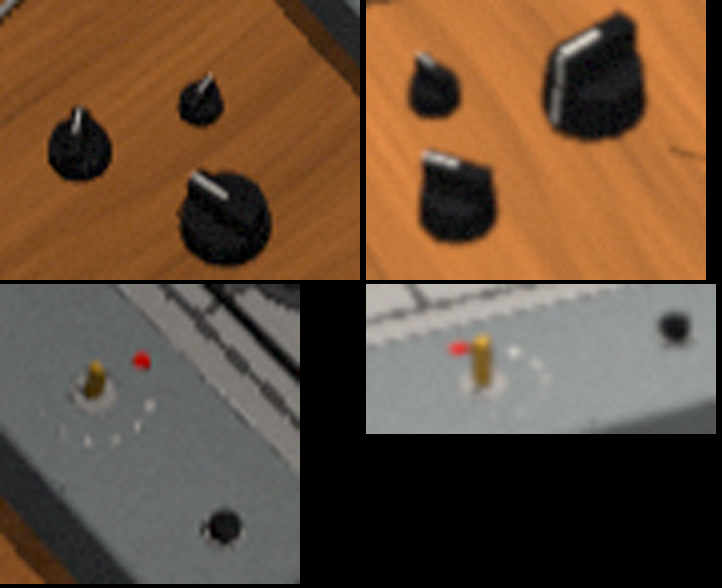

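The crop shows that A is the middle knob: it measures about 40 mm high and 42 mm wide. Its pointer runs up in the scene view and left in the side view. The spindle tip is at scene (364,171), side (318,176), with the red mark next to it. I'll measure the knob's yaw, the tip position and the lid edge, then plan the move.

```bash
python3 - <<'E'
from h import *
for n,(x0,y0,x1,y1),tip in(("scene",(266,205,284,226),(364.4,171)),("side",(317,265,340,292),(318.2,176))):
    c=bot.get_calibration(n);p=cv2.imread(f"pics/{n}0.png");d=np.load(f"pics/{n}0.npy");W=cloud(d,c)
    hsv=cv2.cvtColor(p,cv2.COLOR_BGR2HSV)[y0:y1,x0:x1];v,u=np.nonzero((hsv[...,1]<90)&(hsv[...,2]>100))
    P=np.array([plane(c,a+x0,b+y0,.038) for a,b in zip(u,v)]);k=P[:,:2]-P[:,:2].mean(0)
    e=np.linalg.svd(k)[2][0];print(n,len(u),P.mean(0).round(4),"yaw",np.degrees(np.arctan2(e[1],e[0])).round(1),"len",np.ptp(k@e).round(3),[(np.array([i+x0,j+y0])).tolist() for i,j in zip(u,v)])
    print("tip",plane(c,*tip,.108).round(4))
    q=W[(d>0)&(W[...,0]>.2)&(W[...,0]<1)&(abs(W[...,1])<.5)]
    l=q[(q[:,2]>.13)&(q[:,2]<.4)&(q[:,0]>.35)];print("lid",l.min(0).round(3),l.max(0).round(3))
    t=q[(q[:,2]>.074)&(q[:,2]<.086)&(q[:,1]>-.1)&(q[:,1]<.25)&(q[:,0]>.3)][:,:2].astype(np.float32);print("top",cv2.minAreaRect(t))
E
```

```text
scene 7 [ 0.4539 -0.245   0.038 ] yaw -47.6 len 0.015 [[274, 207], [274, 208], [274, 209], [274, 210], [273, 211], [274, 211], [273, 212]]
tip [ 0.5536 -0.009   0.108 ]
lid [0.426 0.227 0.13 ] [0.729 0.345 0.388]
top ((0.5616469979286194, 0.09739308804273605), (0.32571715116500854, 0.30024799704551697), 85.55467987060547)
side 24 [ 0.4545 -0.243   0.038 ] yaw -45.6 len 0.019 [[320, 268], [321, 268], [322, 268], [323, 268], [319, 269], [320, 269], [321, 269], [322, 269], [323, 269], [324, 269], [325, 269], [326, 269], [327, 269], [321, 270], [322, 270], [323, 270], [324, 270], [325, 270], [326, 270], [327, 270], [328, 270], [325, 271], [326, 271], [327, 271]]
tip [ 0.5539 -0.0112  0.108 ]
lid [0.427 0.23  0.13 ] [0.729 0.348 0.386]
top ((0.5608275532722473, 0.09579379111528397), (0.32785332202911377, 0.30035826563835144), 85.58989715576172)
```

Call:
{"name": "arm_command", "arguments": {
  "steps": [0, 0, 0, -0.3, -0.3, 0.03, 0, 0, 0, 0, -0.65, -0.69, 0.06, 0, 0, 0, 0, -0.65, -0.69, 0.06, 0, 0, 0, 0, -0.65, -0.69, 0.06, 0, 0, 0, 0, -0.65, -0.69, 0.06, 0, 0, 0, 0, -0.65, -0.69, 0.06, 0, 0, 0, 0, -0.65, -0.69, 0.06, 0, 0, 0, 0, -0.65, -0.69, 0.06, 0, 0, 0, 0, -0.65, -0.69, 0.06, 0, 0, 0, 0, -0.65, -0.69, 0.06, 0, 0, 0, 0, -0.65, -0.69, 0.06, 0, 0, 0, 0, -0.65, -0.69, 0.06, 0, 0, 0, 0, -0.65, -0.69, 0.06, 0, 0, 0, 0, -0.65, -0.69, 0.06, 0, 0, 0, 0, -0.65, -0.69, 0.06, 0, 0, 0, 0, -0.65, -0.69, 0.06, 0, 0, 0, 0.85, 0, 0, 0, 0, 0, 0, 0.85, 0, 0, 0, 0, 0, 0, 0.85, 0, 0, 0, 0, 0, 0, 0.85, 0, 0, 0, 0]
}}

```text
t: 2.1
tool_pos: [0.4492, -0.2248, 0.2014]
ee_rot: [-1.236, -2.887, -0.0]
ft_force: [0.3, -0.2, 0.9]
finger_gap: 0.0858
finger_force: 0.0
```

```bash
cat >> h.py <<'E'
from scipy.spatial.transform import Rotation as Ro
def go(p,yaw):
    "shift in tool axes (units of 50 mm) and turns about tool xyz (units of 6 deg) to reach p, tool down with x at yaw (deg)"
    s=bot.sense();R=Ro.from_rotvec(s["ee_rot"]);y=np.radians(yaw);x=np.array([np.cos(y),np.sin(y),0]);z=np.array([0,0,-1.])
    G=Ro.from_matrix(np.stack([x,np.cross(z,x),z],1))
    print("t",s["t"],"tcp",np.round(s["tool_pos"],4),"yaw",np.degrees(np.arctan2(*R.as_matrix()[[1,0],[0,0]])).round(2),"tilt",R.as_matrix()[:,2].round(4),"gap",s["finger_gap"],"F",np.round(s["ft_force"],1),"grip",s["finger_force"],"j6",s["joint_positions"][5])
    print("shift",(R.inv().apply(np.array(p)-s["tool_pos"])/.05).round(3),"turn",(np.degrees((R.inv()*G).as_rotvec())/6).round(3))
E
python3 - <<'E'
from h import *
go([.461,-.251,.2],134)
p,d=bot.capture("wrist");cv2.imwrite("pics/w1.png",p);np.save("pics/w1.npy",d);c=bot.get_calibration("wrist");np.save("pics/w1c.npy",c,allow_pickle=True)
print(np.linalg.inv(c["world_to_cam"]).round(3),c["fx"])
E
```

```text
t 2.1 tcp [ 0.4492 -0.2248  0.2014] yaw 133.65 tilt [-8.e-04  6.e-04 -1.e+00] gap 0.08578408202454475 F [ 0.3 -0.2  0.9] grip 0.0 j6 0.19920355373109144
shift [-0.543 -0.191  0.027] turn [-0.002 -0.01  -0.058]
[[ 0.728  0.653  0.209  0.395]
 [ 0.685 -0.693 -0.222 -0.168]
 [-0.     0.305 -0.952  0.326]
 [ 0.     0.     0.     1.   ]] 323.69156886797157
```

View pics/w1.png

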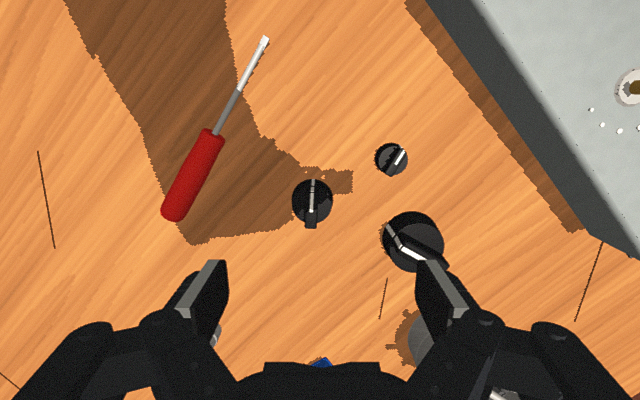

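The wrist view shows the middle knob at (312,201), with its white line from about (312,181) to (312,212). The pointer is up in the image. The large knob is at (412,242) and the small one at (391,158).

```bash
python3 - <<'E'
from h import *
p=cv2.imread("pics/w1.png");d=np.load("pics/w1.npy");c=np.load("pics/w1c.npy",allow_pickle=True).item();W=cloud(d,c)
x0,y0,x1,y1=285,172,338,236
q=W[y0:y1,x0:x1];z=q[...,2];ok=d[y0:y1,x0:x1]>0
for lo,hi in((.006,.03),(.033,.045)):
    k=ok&(z>lo)&(z<hi);v,u=np.nonzero(k);r=cv2.minAreaRect(q[k][:,:2].astype(np.float32)*1000);print(lo,k.sum(),u.min()+x0,u.max()+x0,v.min()+y0,v.max()+y0,r)
hsv=cv2.cvtColor(p,cv2.COLOR_BGR2HSV)[y0:y1,x0:x1];k=(hsv[...,1]<90)&(hsv[...,2]>110);v,u=np.nonzero(k)
kt=k&(z>.034);v,u=np.nonzero(kt);P=np.array([plane(c,a+x0,b+y0,.038)[:2] for a,b in zip(u,v)])
e=np.linalg.svd(P-P.mean(0))[2][0];t=(P-P.mean(0))@e
print(len(u),P.mean(0),np.degrees(np.arctan2(e[1],e[0])),np.ptp(t),u.min()+x0,u.max()+x0,v.min()+y0,v.max()+y0)
for a,b in((u.mean()+x0,v.max()+y0+.5),(u.mean()+x0,v.min()+y0-.5)):print(plane(c,a,b,.038).round(4))
E
```

```text
0.006 991 292 332 180 222 ((457.78350830078125, -248.40029907226562), (41.59062576293945, 40.51215744018555), 38.712745666503906)
0.033 472 305 318 190 228 ((458.6803283691406, -249.6270751953125), (11.976546287536621, 38.38615798950195), 40.18387222290039)
75 [ 0.45316311 -0.24324689] -49.97965884227246 0.021812675724633135 309 313 190 212
[ 0.4604 -0.2511  0.038 ]
[ 0.445  -0.2344  0.038 ]
```

Call:
{"name": "arm_command", "arguments": {
  "steps": [0, 0, 0.44, -0.5, -0.2, 0.3, 120, 0, 0, 0, 0, 0, 0.6, 120, 0, 0, 0, 0, 0, 0.6, 120, 0, 0, 0, 0, 0, 0.6, 120, 0, 0, 0, 0, 0, 0.5, 120, 0, 0, 0, 0, 0, 0.1, 120, 0, 0, 0, 0, 0, 0, 120, 0, 0, 0, 0, 0, 0, 120]
}}

```text
t: 2.95
tool_pos: [0.4603, -0.2502, 0.0679]
ee_rot: [1.295, 2.861, -0.001]
ft_force: [-0.2, -0.2, -0.2]
finger_gap: 0.0453
finger_force: 0.0
```

```bash
python3 - <<'E'
from h import *
go([.459,-.250,.041],131)
p,d=bot.capture("wrist");cv2.imwrite("pics/w2.png",p)
E
```

```text
t 2.95 tcp [ 0.4603 -0.2502  0.0679] yaw 131.28 tilt [ 1.1e-03 -9.0e-04 -1.0e+00] gap 0.0452767506898372 F [-0.2 -0.2 -0.2] grip 0.0 j6 0.2128125058958695
shift [ 0.02  -0.017  0.538] turn [0.003 0.013 0.047]
```

View pics/w2.png

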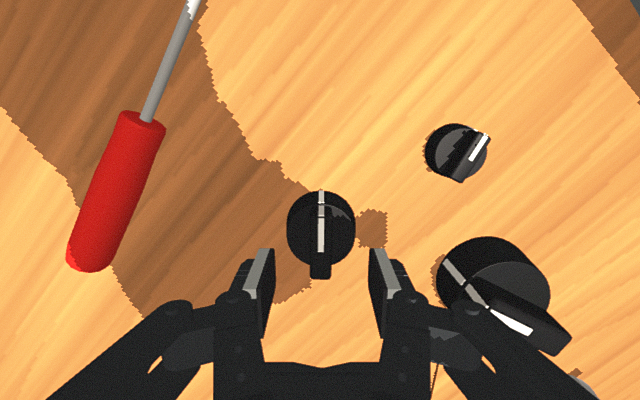

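The knob is centred between the fingers, with its line at column 321. The finger tips are at 271 and 370, and the large knob is clear of them. I'll descend and close.

Call:
{"name": "arm_command", "arguments": {
  "steps": [0, 0, 0, 0, 0, 0.25, 120, 0, 0, 0, 0, 0, 0.25, 120, 0, 0, 0, 0, 0, 0.04, 120, 0, 0, 0, 0, 0, 0, 120, 0, 0, 0, 0, 0, 0, 170, 0, 0, 0, 0, 0, 0, 255, 0, 0, 0, 0, 0, 0, 255, 0, 0, 0, 0, 0, 0, 255, 0, 0, 0, 0, 0, 0, 255, 0, 0, 0, 0, 0, 0, 255, 0, 0, 0, 0, 0, 0, 255, 0, 0, 0, 0, 0, 0, 255]
}}

```text
t: 4.2
tool_pos: [0.46, -0.25, 0.0402]
ee_rot: [1.296, 2.861, -0.0]
ft_force: [0.7, 0.5, 6.4]
finger_gap: 0.0105
finger_force: 59.8
```

Call:
{"name": "arm_command", "arguments": {
  "steps": [0, 0, 0, 0, 0, -0.4, 255, 0, 0, 0, 0, 0, -0.8, 255, 0, 0, 0, 0, 0, -0.8, 255, 0, 0, 0, 0, 0, -0.8, 255, 0, 0, 0, 0, 0, -0.2, 255, 0, 0, 0, 0.395, 0.763, 0, 255, 0, 0, 0, 0.395, 0.763, 0, 255, 0, 0, 0, 0.395, 0.763, 0, 255, 0, 0, 0, 0.395, 0.763, 0, 255, 0, 0, 0, 0.395, 0.763, 0, 255, 0, 0, 0, 0.395, 0.763, 0, 255, 0, 0, 0.95, 0, 0, 0, 255, 0, 0, 0.95, 0, 0, 0, 255, 0, 0, 0.95, 0, 0, 0, 255, 0, 0, 0.95, 0, 0, 0, 255, 0, 0, 0.95, 0, 0, 0, 255, 0, 0, 0.95, 0, 0, 0, 255, 0, 0, 0.95, 0, 0, 0, 255, 0, 0, 0.95, 0, 0, 0, 255, 0, 0, 0, 0, 0, 0, 255]
}}

```text
t: 6.2
tool_pos: [0.553, -0.0096, 0.1889]
ee_rot: [-2.305, -2.133, 0.002]
ft_force: [0.1, -0.2, -0.6]
finger_gap: 0.0102
finger_force: 59.1
```

```bash
python3 - <<'E'
from h import *
go([.5537,-.010,.19],85.5)
o=[]
for n in("wrist","side","scene"):
    p,d=bot.capture(n);cv2.imwrite(f"pics/a_{n}.png",p);np.save(f"pics/a_{n}.npy",d)
    if n!="wrist":
        x,y=(255,110) if n=="side" else(310,120)
        o.append(cv2.resize(p[y:y+110,x:x+110],(380,380),interpolation=2))
    else: o.append(cv2.resize(p,(475,297)) ) ;np.save("pics/a_c.npy",bot.get_calibration("wrist"),allow_pickle=True)
b=cv2.hconcat(o[1:]);a=cv2.copyMakeBorder(o[0][:215],0,0,0,760-475,0);cv2.imwrite("pics/a.png",cv2.vconcat([a,b]))
E
```

```text
t 6.2 tcp [ 0.553  -0.0096  0.1889] yaw 85.56 tilt [-1.5e-03  2.0e-04 -1.0e+00] gap 0.01020146768677312 F [ 0.1 -0.2 -0.6] grip 59.09229040145874 j6 1.4986445278619855
shift [-0.006  0.014 -0.022] turn [-0.015 -0.001  0.011]
```

View pics/a.png

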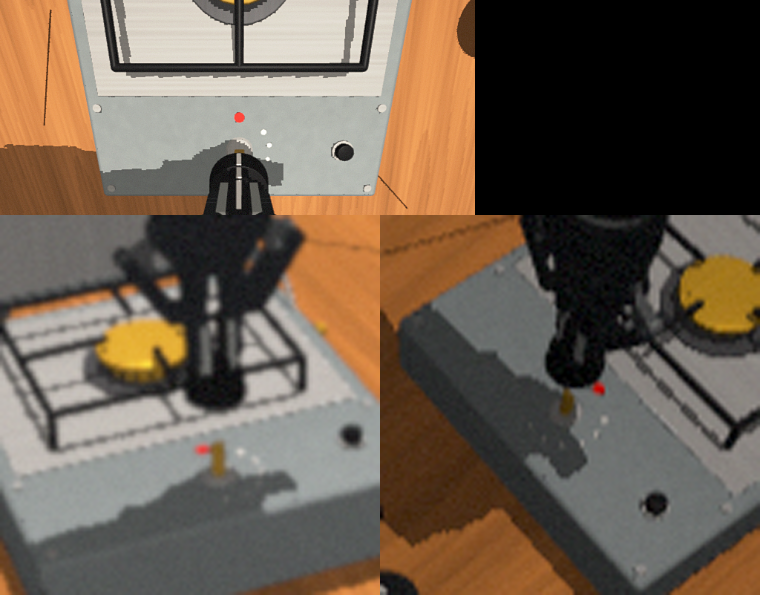

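The knob is held upright with its line up in the wrist view. It hangs over the spindle, which is at side crop (218,455), and the red mark is at wrist crop (239,117), straight ahead. I'll measure the remaining offset.

```bash
python3 - <<'E'
from h import *
from scipy.optimize import least_squares
c=np.load("pics/a_c.npy",allow_pickle=True).item();p=cv2.imread("pics/a_wrist.png");h=cv2.cvtColor(p,cv2.COLOR_BGR2HSV)[130:190,280:370]
v,u=np.nonzero(((h[...,0]<8)|(h[...,0]>170))&(h[...,1]>150)&(h[...,2]>120));red=plane(c,u.mean()+280,v.mean()+130,.08)
g=cv2.cvtColor(p,cv2.COLOR_BGR2GRAY)[180:230,440:490];v,u=np.nonzero(g<45);ig=plane(c,u.mean()+440,v.mean()+180,.088);print("px ign",u.mean()+440,v.mean()+180,len(u))
a=np.radians(85.5);print("wrist red",red,"tip",red[:2]-.034*np.array([np.cos(a),np.sin(a)]),"ign",ig,"tip by ign",ig[:2]-.105*np.array([np.sin(a),-np.cos(a)]))
for n in("side","scene"):
    c=bot.get_calibration(n);d=np.load(f"pics/a_{n}.npy");W=cloud(d,c);p=cv2.imread(f"pics/a_{n}.png")
    k=(d>0)&(np.hypot(W[...,0]-.5535,W[...,1]+.01)<.04)&(p.max(2)<90)
    q=W[k];q=q[q[:,2]>.135];print(n,"zmin",np.percentile(q[:,2],[1,5]))
    q=q[q[:,2]<.166];f=least_squares(lambda s:np.hypot(q[:,0]-s[0],q[:,1]-s[1])-.0215,[.553,-.01],loss="soft_l1",f_scale=.002);print(len(q),"knob axis",f.x.round(4),np.sqrt(np.mean(f.fun**2)))
    h=cv2.cvtColor(p,cv2.COLOR_BGR2HSV);b=(h[...,0]>12)&(h[...,0]<32)&(h[...,1]>110)
    s=b&(d>0)&(np.hypot(W[...,0]-.554,W[...,1]+.01)<.012)&(W[...,2]>.088)&(W[...,2]<.115)
    q=W[s];f=least_squares(lambda t:np.hypot(q[:,0]-t[0],q[:,1]-t[1])-.005,[.553,-.01],loss="soft_l1",f_scale=.002);print(len(q),"spindle mean",q.mean(0).round(4),"fit",f.x.round(4))
E
```

```text
px ign 463.47400611620793 205.3730886850153 327
wrist red [0.55573534 0.02545094 0.08      ] tip [ 0.55306773 -0.00844425] ign [ 0.65712512 -0.01615633  0.088     ] tip by ign [ 0.5524488  -0.00791812]
side zmin [0.15518213 0.17146776]
110 knob axis [ 0.5533 -0.0087] 0.0014949621568086807
22 spindle mean [ 0.5522 -0.0112  0.0981] fit [ 0.5547 -0.0078]
scene zmin [0.15666011 0.17239479]
71 knob axis [ 0.5525 -0.0096] 0.0009683593280162401
17 spindle mean [ 0.5549 -0.0114  0.1008] fit [ 0.5535 -0.0076]
```

Call:
{"name": "arm_command", "arguments": {
  "steps": [0, 0, 0, 0.025, 0.006, 0.3, 255, 0, 0, 0, 0, 0, 0.4, 255, 0, 0, 0, 0, 0, 0.06, 255, 0, 0, 0, 0, 0, 0.04, 255, 0, 0, 0, 0, 0, 0.04, 255, 0, 0, 0, 0, 0, 0.04, 255, 0, 0, 0, 0, 0, 0, 255]
}}

```text
t: 7.05
tool_pos: [0.5542, -0.0085, 0.1461]
ee_rot: [2.304, 2.135, 0.0]
ft_force: [0.3, 0.2, 0.3]
finger_gap: 0.0104
finger_force: 59.1
```

Call:
{"name": "arm_command", "arguments": {
  "steps": [0, 0, 0, 0, 0, 0.04, 255, 0, 0, 0, 0, 0, 0.04, 255, 0, 0, 0, 0, 0, 0.04, 255, 0, 0, 0, 0, 0, 0, 255]
}}

```text
t: 7.45
tool_pos: [0.5538, -0.0085, 0.1395]
ee_rot: [-2.304, -2.135, 0.0]
ft_force: [0.1, 0.6, -1.0]
finger_gap: 0.0101
finger_force: 59.1
```

Call:
{"name": "arm_command", "arguments": {
  "steps": [0, 0, 0, 0, 0, 0.04, 255, 0, 0, 0, 0, 0, 0.04, 255, 0, 0, 0, 0, 0, 0.04, 255, 0, 0, 0, 0, 0, 0.04, 255, 0, 0, 0, 0, 0, 0, 255]
}}

```text
t: 7.95
tool_pos: [0.5538, -0.0085, 0.1315]
ee_rot: [-2.304, -2.135, 0.0]
ft_force: [0.1, -0.4, -0.3]
finger_gap: 0.0103
finger_force: 59.1
```

Call:
{"name": "arm_command", "arguments": {
  "steps": [0, 0, 0, 0, 0, 0.04, 255, 0, 0, 0, 0, 0, 0.04, 255, 0, 0, 0, 0, 0, 0, 255, 0, 0, 0, 0, 0, 0, 255]
}}

```text
t: 8.35
tool_pos: [0.554, -0.0085, 0.128]
ee_rot: [2.304, 2.135, 0.0]
ft_force: [-2.2, 0.4, 3.2]
finger_gap: 0.0105
finger_force: 59.7
```

Force is rising near the expected home height (TCP about 0.129 m). I'll press through the spring travel.

Call:
{"name": "arm_command", "arguments": {
  "steps": [0, 0, 0, 0, 0, 0.04, 255, 0, 0, 0, 0, 0, 0.03, 255, 0, 0, 0, 0, 0, 0, 255, 0, 0, 0, 0, 0, 0, 255]
}}

```text
t: 8.75
tool_pos: [0.5541, -0.0085, 0.1247]
ee_rot: [2.304, 2.135, 0.0]
ft_force: [-1.7, 1.1, 7.1]
finger_gap: 0.0102
finger_force: 60.2
```

Call:
{"name": "arm_command", "arguments": {
  "steps": [0, 0, 0, 0, 0, 0.04, 255, 0, 0, 0, 0, 0, 0.02, 255, 0, 0, 0, 0, 0, 0, 255, 0, 0, 0, 0, 0, 0, 255]
}}

```text
t: 9.15
tool_pos: [0.5543, -0.0085, 0.1235]
ee_rot: [2.303, 2.135, 0.002]
ft_force: [-9.1, 1.1, 28.1]
finger_gap: 0.0103
finger_force: 62.8
```

Call:
{"name": "arm_command", "arguments": {
  "steps": [0, 0, 0, 0, -0.01, 0, 255, 0, 0, 0, 0, 0, 0, 255, 0, 0, 0, 0, 0, 0, 255]
}}

```text
t: 9.45
tool_pos: [0.5542, -0.0085, 0.1235]
ee_rot: [2.303, 2.134, 0.002]
ft_force: [-7.5, 2.0, 25.9]
finger_gap: 0.0107
finger_force: 62.5
```

```bash
python3 - <<'E'
from h import *
go([.5537,-.009,.124],85.5)
o=[]
for n,x,y in(("side",255,120),("scene",310,120)):
    p,d=bot.capture(n);o.append(cv2.resize(p[y:y+100,x:x+110],(396,360),interpolation=2))
cv2.imwrite("pics/f.png",cv2.hconcat(o))
E
```

```text
t 9.45 tcp [ 0.5542 -0.0085  0.1235] yaw 85.65 tilt [ 2.6e-03 -4.0e-04 -1.0e+00] gap 0.010749894804518474 F [-7.5  2.  25.9] grip 62.50670313835144 j6 1.4994108825804933
shift [-0.01  -0.009 -0.009] turn [0.025 0.002 0.025]
```

View pics/f.png

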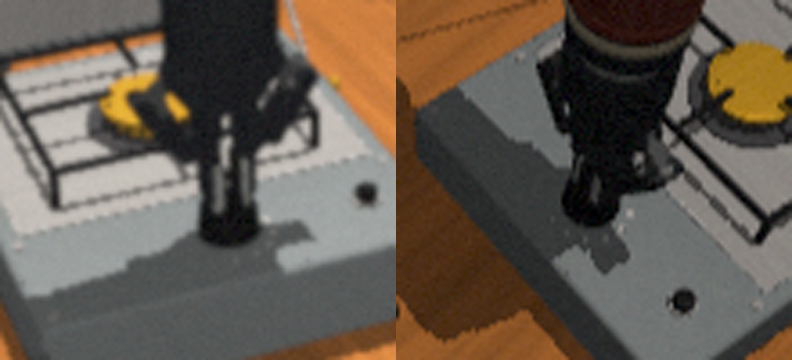

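The knob sits low on the hob (side crop (230,235)), upright and with no spindle showing. The 26 N force is well above the 10 N spring force, so the spindle is at its stop, and the grip is holding.

```bash
python3 -c "
from rig import bot
print(bot.close_job())"
```

```text
the job is handed in; nothing more can be done
None
```

The middle knob is on the spindle with its pointer towards the red mark and still gripped, pressed to the spindle's stop at about 26 N; the job is handed in, but no verdict came back.

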